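# Set a stopper with the bench stoppering press

## Robot

A 7-joint arm with a two-finger parallel gripper is mounted at the origin on a cart in front of the work surface, level with it; the furniture and walls round the work are solid. World frame = base frame: x ahead of the robot, y to its left, z up, the work surface at z = 0. Lengths are in m, angles in rad, forces in N, time in s.
With the tool pointing down it reaches from about 0.4 to 0.85 m from the base axis. Payload 10.4 kg.
Tool frame: the origin (TCP) lies between the finger pads; the fingertips stand 14 mm ahead of it and the grasp point (between the pads) lies 5 mm behind it; z points along the fingers, y is the direction in which the jaws open and shut (so a half turn about z gives the same grasp; the last joint's range is limited). The gripper opens to 87 mm and grips with 3 to 60 N. Pads are 19 mm wide; open, the fingers measure 117 mm over their backs; the gripper's body (75 mm by 190 mm) begins 51 mm behind the grasp point.
Start: joints at [1.264, 0.332, -0.065, 1.46, 0.022, 1.35, -0.088], TCP at [0.175, -0.6, 0.237] pointing down, gripper open.
Joint ranges: [-2.6, 2.6], [-0.5, 2.12], [-1.47, 1.34], [0.16, 2.42], [-1.27, 4.41], [0.06, 2.06], [-2.6, 2.6]. Speed limits (rad/s): [2.22, 2.22, 2.79, 2.79, 3.14, 3.14, 3.14].

## Interface

Orientations are given as a unit quaternion [x, y, z, w].
In Python, from bench import readout, camera, calibration, order gives the robot as it stands.
- The arm moves only by the tool apply_moves, never from a script. Its argument "deltas" is a list of rows, each an object with "translation": the shift along the world's x, y, z in m, a list of three; "turn": the turn, a rotation vector about the world's x, y, z in rad, a list of three; "hand": the finger opening in m, from 0 to 0.087. A call has 1 to 5 rows; each row shifts and turns the pose as measured when the row begins; what a row does not reach is not made up. A row lasts 1/10 s, in which the tool goes at most 50 mm and 8.59 degrees, less where a joint would pass 70% of its speed; a pose out of reach is approached as far as the arm can. A call with a gripper value outside its range is refused whole. The fingers move at their own pace and stop on an object; "newtons" is the grip in N (left out, the last holds). Time passes only in rows, so rows that do not move let the fingers close. It gives the time, the measured TCP pose, the force and the opening at its end, in the units of the state.
- readout.read_state(): the state, without advancing time (a new reading comes with each control period).
- camera(name): name is "scene" or "top" or "wrist"; returns the picture (400x640x3 uint8, red, green, blue); there is no depth.
- calibration(name): a dict with "fx", "fy", "cx", "cy" (pixels), "extrinsics" (4x4, takes a point from world to camera coordinates). Camera axes: x right, y down, z forward; pixel columns grow to the right and rows downward; lengths in m; the calibration is good to about 2 mm. A picture is of the moment at which its call begins: read the wrist's pose just before it. calibration takes no time and is no camera call; for the wrist camera it gives the pose at the moment of the call.
- order.close_job(): hands the job in, once; it reports no verdict.
The state is a dict: "time": time; "joint_positions": joint angles; "joint_vel": joint speeds; "joint_torque": joint torques, N m; "ee_pos": TCP position; "eef_rot": TCP orientation; "ft_force": force on the tool from outside, world axes, zero at the start; "torque": the same for the moment, N m; "width": finger opening in m.
Only numpy, scipy, OpenCV 4.12 (cv2) and the standard library are available. Lean on these libraries where they do the work, as an engineer would, in place of code of your own. Each camera call takes 0.05 s, during which the arm holds its last target. There are 200 camera calls.

## Task

Push the press's sled fully home so that the tube stands under the ram, then press the red plunger straight down until it firmly bottoms against its hidden depth stop and keep it there for about a second. The stop's depth differs every time, so feel for it, and do not force it: never more than 22 N on the plunger. Finally let the plunger rise all the way up, with the sled still home and the nearby bottles and tape roll undisturbed.

Things in the scene. Friction and masses are not known exactly. Their poses are not given: they have to be found in the camera images.
- press: White bench press, fixed. Origin on the bench under the ram axis; z up, its +y is the way the sled pulls out, +x points to the column. Base x -50..95, y -60..60, with a rail bed x -43..43 on to y 165, 23 mm high; column x 57..87, y -28..28; head x -29..87, y -30..30, z 160..215 mm. The depth stop hidden in the head halts the plunger after a stroke of 10 to 25 mm, different each time, not visible.
- plunger: Red knob, 42 mm across, 14 mm high, on the sprung ram. Origin: centre of its flat top, 263 mm above the bench when up. Moves straight down, springs back. Spring 4 N rising to 8 N; driving the stopper adds 2.5 N after some mm (a small step, not the stop). On the stop's rubber buffer the push climbs 6 N per mm: 13 to 17 N in all is surely firm on the stop; over 22 N is forcing.
- sled (a joint): Aluminium sled carrying the tube under the head, 160 mm long, 52 mm wide: how far it stands out, m; 0 = fully home against its end stop, up to 0.095 out along the press's +y. It drags with about 2 N of friction and stays where it is left.
- sled_tab (a point): Centre of the top of the sled's upright blue tab: 32 mm wide along the press's x, 14 mm thick along its y, top 78 mm above the bench, standing up 55 mm from the sled. It lies 115 mm along the press's +y from the tube's axis. It can be pushed toward the press's -y from the outer side, or pinched from above.
- stopper (a joint): Black rubber stopper, flange 17 mm across, standing proud in the glass tube on the sled: how far it has been driven in, m; grows as the ram drives it down, at most 0.0215. Flange top 131 mm above the bench at 0. The ram's foot stands 137 mm above the bench when the plunger is up.
- black_cap_bottle: Bystander: white bottle with black cap, 44 mm across, 90 mm high, loose; origin under its centre.
- red_cap_bottle: Bystander: amber bottle with red cap, 58 mm across, 130 mm high, loose; origin under its centre.
- tape_roll: Bystander: roll of tan tape lying flat, 98 mm across, 25 mm high, loose; origin under its centre.

How it is judged:
By the outcome, as a careful person would: the job done as asked, in the order asked, and still so for the second after the job is handed in, with the robot touching nothing.
It also fails if it takes over 48 s, if anything falls off the work surface, if the arm or the gripper's body presses on something with over 40 N, if the wrist force passes 120 N, or if a joint passes its speed limit or range.

## Working session

There is one attempt and no reset: what is moved stays moved. The work goes in short steps, Python scripts to look and compute and a tool call to move; the robot and the scene stay as the last step left them, time stands still between calls to the robot, and variables do not carry over. Pictures are saved under pics/ and viewed, about 8 in all and at most 12, crops included, and the job is handed in when it is done.

Besides the shell and the picture viewer there is one more tool, called by a JSON object that holds its "fn" and its "kwargs", one argument or row to a line. apply_moves: Moves the arm, as the interface text tells. Its arguments: {"type":"object","properties":{"deltas":{"type":"array","items":{"type":"object","properties":{"translation":{"type":"array","items":{"type":"number"}},"turn":{"type":"array","items":{"type":"number"}},"hand":{"type":"number"}}}},"newtons":{"type":"number"}},"required":["deltas"]}

```bash
mkdir -p pics; ls; python3 - <<'E'
from bench import readout,camera,calibration
import cv2,numpy as np
for n in("scene","top"):
    im=camera(n);cv2.imwrite(f"pics/{n}0.png",im[:,:,::-1]);c=calibration(n);print(n,c)
s=readout.read_state();print(s)
E
```

```text
pics
scene {'fx': 460.76284631685195, 'fy': 460.76284631685195, 'cx': 323.35390271943953, 'cy': 202.98080951613488, 'extrinsics': array([[-0.59027025, -0.80713994,  0.01030281,  0.27154623],
       [-0.61621259,  0.44232512, -0.65163681,  0.43794046],
       [ 0.5214049 , -0.39099054, -0.75846116,  0.93960463],
       [ 0.        ,  0.        ,  0.        ,  1.        ]])}
top {'fx': 381.36461981661057, 'fy': 381.36461981661057, 'cx': 310.74617073032266, 'cy': 201.20238670267938, 'extrinsics': array([[-0.02764094, -0.99960836,  0.00437098, -0.036018  ],
       [-0.98803286,  0.02665654, -0.15192265,  0.54483925],
       [ 0.15174664, -0.00851795, -0.98838272,  0.95841158],
       [ 0.        ,  0.        ,  0.        ,  1.        ]])}
{'time': 0.1, 'joint_positions': array([ 1.26438173,  0.33280175, -0.06469232,  1.46084527,  0.02163915,
        1.34987636, -0.08849063]), 'joint_vel': array([ 0.0009769 , -0.00388967,  0.00327798, -0.00083036,  0.00039617,
       -0.00073087, -0.00044899]), 'joint_torque': array([ 1.93761902e-03, -6.24542284e+01,  2.48638453e-02, -3.90719390e+01,
       -6.16023433e-02,  3.65869130e-02,  3.09889663e-05]), 'ee_pos': array([ 0.17490564, -0.59969944,  0.23584356]), 'eef_rot': array([ 9.89945757e-01,  1.41446161e-01, -1.34115303e-04, -6.02446522e-04]), 'ft_force': array([-0.56878684, -0.54860909,  0.7335636 ]), 'torque': array([-0.04954247,  0.02094689,  0.03944606]), 'width': 0.08718389586612837}
```

View pics/scene0.png

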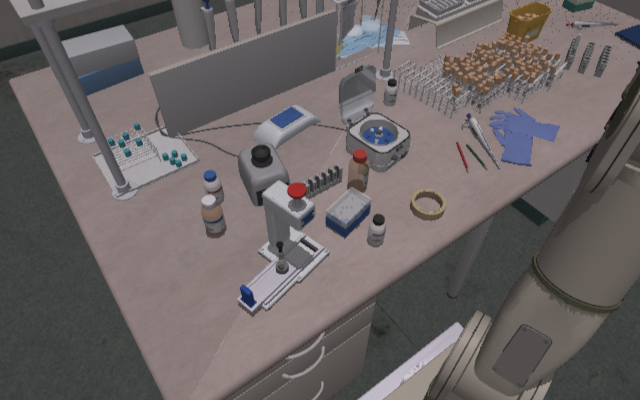

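View pics/top0.png

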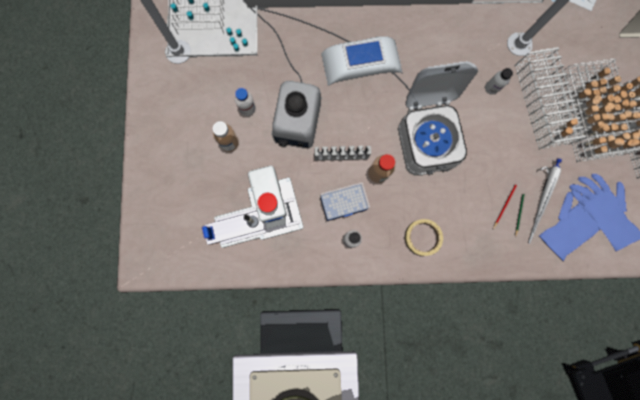

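The scene view shows the press with the red plunger near (297,190) and the blue tab near (247,296). In the top view the plunger is near (267,203), the tab near (208,231), the black cap bottle near (352,240), the red cap bottle near (385,165) and the tape roll near (424,237).

```bash
cat > h.py <<'E'
import cv2,numpy as np
from bench import readout,camera,calibration
def ray(n,uv,z,c=None):
    c=c or calibration(n);E=np.array(c["extrinsics"]);R,t=E[:3,:3],E[:3,3]
    o=-R.T@t;d=R.T@np.array([(uv[0]-c["cx"])/c["fx"],(uv[1]-c["cy"])/c["fy"],1.])
    return o+d*(z-o[2])/d[2]
def blob(im,col,near,r=25):
    h=cv2.cvtColor(im,cv2.COLOR_RGB2HSV)
    m=(cv2.inRange(h,(0,150,90),(8,255,255))|cv2.inRange(h,(172,150,90),(180,255,255))) if col=="red" else cv2.inRange(h,(105,150,40),(130,255,255))
    k=np.zeros_like(m);cv2.circle(k,near,r,255,-1);m&=k
    ys,xs=np.nonzero(m);return m,np.array([xs.mean(),ys.mean()]),(xs.min(),xs.max(),ys.min(),ys.max(),len(xs))
E
python3 - <<'E'
from h import *
for n,p,t in(("top",(267,203),(208,231)),("scene",(297,190),(247,296))):
    im=cv2.imread(f"pics/{n}0.png")[:,:,::-1].copy()
    for col,q,z in(("red",p,.258),("blue",t,.07)):
        m,c,b=blob(im,col,q);print(n,col,c,b,ray(n,c,z))
ims=[]
a=cv2.imread("pics/top0.png")[150:260,190:370];b=cv2.imread("pics/scene0.png")[170:320,220:400]
cv2.imwrite("pics/crop.png",np.hstack([cv2.resize(a,(400,400*110//180*1),interpolation=2),cv2.resize(b,(400,333),interpolation=2)[:244*1]]) if 0 else cv2.resize(a,(720,440),interpolation=2))
for nm,uv,z in(("blk",(352,237),.09),("red",(386,162),.13),("tape",(424,237),.025),("brown",(222,128),.1),("blockwhite",(345,200),.05)):print(nm,ray("top",uv,z))
E
```

```text
top red [267.07434944 202.20446097] (np.int64(258), np.int64(276), np.int64(193), np.int64(211), 269) [0.51078153 0.04039419 0.258     ]
top blue [207.71276596 232.27659574] (np.int64(203), np.int64(213), np.int64(227), np.int64(238), 94) [0.46731721 0.21037011 0.07      ]
scene red [296.47867299 189.62085308] (np.int64(288), np.int64(305), np.int64(183), np.int64(196), 211) [0.51166304 0.0375169  0.258     ]
scene blue [246.86111111 295.88333333] (np.int64(240), np.int64(255), np.int64(286), np.int64(306), 180) [0.45408986 0.21869249 0.07      ]
blk [ 0.44443739 -0.14945387  0.09      ]
red [ 0.62146112 -0.23549114  0.13      ]
tape [ 0.44287801 -0.34640158  0.025     ]
brown [0.72884018 0.16976903 0.1       ]
blockwhite [ 0.54313998 -0.14002207  0.05      ]
```

View pics/crop.png

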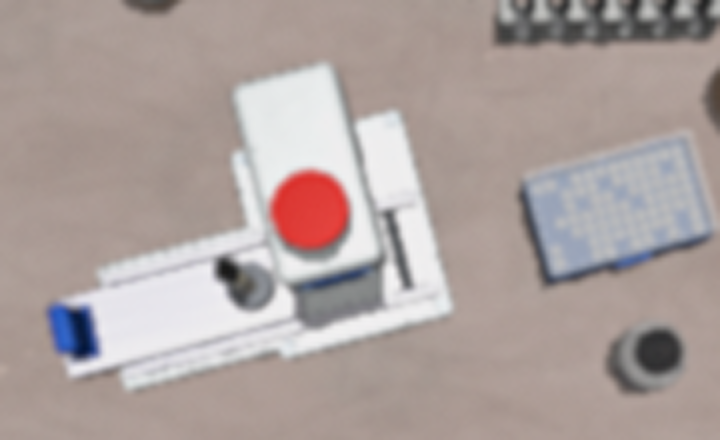

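{"fn": "apply_moves", "kwargs": {
  "deltas": [
    {"translation": [0.026,0.036,0.02],"turn": [0,0,0.08],"hand": 0},
    {"translation": [0.026,0.036,0.02],"turn": [0,0,0.08],"hand": 0},
    {"translation": [0.026,0.036,0.02],"turn": [0,0,0.08],"hand": 0},
    {"translation": [0.026,0.036,0.02],"turn": [0,0,0.08],"hand": 0},
    {"translation": [0.026,0.036,0.02],"turn": [0,0,0.08],"hand": 0}
  ],
  "newtons": 20
}}

```text
time: 0.6
ee_pos: [0.3008, -0.4156, 0.3318]
eef_rot: [0.942, 0.336, -0.004, -0.005]
ft_force: [0.6, -1.0, -0.8]
width: 0.0554
```

{"fn": "apply_moves", "kwargs": {
  "deltas": [
    {"translation": [0.029,0.039,0.002],"turn": [0,0,0.075],"hand": 0},
    {"translation": [0.029,0.039,0.002],"turn": [0,0,0.075],"hand": 0},
    {"translation": [0.029,0.039,0.002],"turn": [0,0,0.075],"hand": 0},
    {"translation": [0.029,0.039,0.002],"turn": [0,0,0.075],"hand": 0},
    {"translation": [0.025,0.042,0.002],"turn": [0,0,0.075],"hand": 0}
  ]
}}

```text
time: 1.1
ee_pos: [0.4444, -0.2115, 0.3446]
eef_rot: [0.859, 0.512, -0.004, -0.002]
ft_force: [0.5, -0.2, -0.1]
width: 0.0151
```

{"fn": "apply_moves", "kwargs": {
  "deltas": [
    {"translation": [0.015,0.045,0],"turn": [0,0,0.075],"hand": 0},
    {"translation": [0.01,0.048,0],"turn": [0,0,0.075],"hand": 0},
    {"translation": [0,0.049,0],"turn": [0,0,0.075],"hand": 0},
    {"translation": [0,0.049,0],"turn": [0,0,0.075],"hand": 0},
    {"translation": [-0.005,0.049,0],"turn": [0,0,0.075],"hand": 0}
  ]
}}

```text
time: 1.6
ee_pos: [0.4654, 0.0341, 0.3429]
eef_rot: [0.743, 0.669, -0.005, -0.002]
ft_force: [1.0, 0.5, -0.7]
width: 0.0006
```

```bash
cat > st.py <<'E'
from h import *
from scipy.spatial.transform import Rotation as Ro
s=readout.read_state();R=Ro.from_quat(s["eef_rot"])
print(s["time"],s["ee_pos"].round(4),"tooly deg",np.degrees(np.arctan2(*R.as_matrix()[1::-1,1])).round(2),"tool z",R.as_matrix()[:,2].round(3),s["ft_force"].round(2),s["joint_positions"].round(2))
E
python3 st.py
```

```text
1.6 [0.4654 0.0341 0.3429] tooly deg -5.96 tool z [-0.011 -0.003 -1.   ] [ 1.01  0.53 -0.69] [ 0.58 -0.02 -0.73  1.64 -0.01  1.53 -0.25]
```

{"fn": "apply_moves", "kwargs": {
  "deltas": [
    {"translation": [-0.003,0.046,0],"turn": [0,-0.002,0.075],"hand": 0},
    {"translation": [-0.003,0.046,0],"turn": [0,-0.002,0.075],"hand": 0},
    {"translation": [-0.003,0.046,0],"turn": [0,-0.002,0.075],"hand": 0},
    {"translation": [-0.003,0.046,0],"turn": [0,-0.002,0.075],"hand": 0},
    {"translation": [-0.003,0.045,0],"turn": [0,-0.002,0.075],"hand": 0}
  ]
}}

```text
time: 2.1
ee_pos: [0.4471, 0.2721, 0.3427]
eef_rot: [0.599, 0.801, -0.002, 0.003]
ft_force: [0.4, 0.1, -0.2]
width: 0.0006
```

{"fn": "apply_moves", "kwargs": {
  "deltas": [
    {"translation": [0,0,-0.02],"turn": [0,0,0],"hand": 0}
  ]
}}

```text
time: 2.2
ee_pos: [0.4448, 0.2792, 0.3242]
eef_rot: [0.595, 0.804, 0.001, 0.003]
ft_force: [-0.2, 0.4, 0.1]
width: 0.0005
```

```bash
python3 st.py; python3 -c "
from h import *
cv2.imwrite('pics/w1.png',camera('wrist')[:,:,::-1])"
```

```text
2.2 [0.4448 0.2792 0.3242] tooly deg 17.04 tool z [ 0.005 -0.002 -1.   ] [-0.17  0.45  0.07] [ 0.24  0.18 -1.    1.54  0.16  1.5  -0.47]
```

View pics/w1.png

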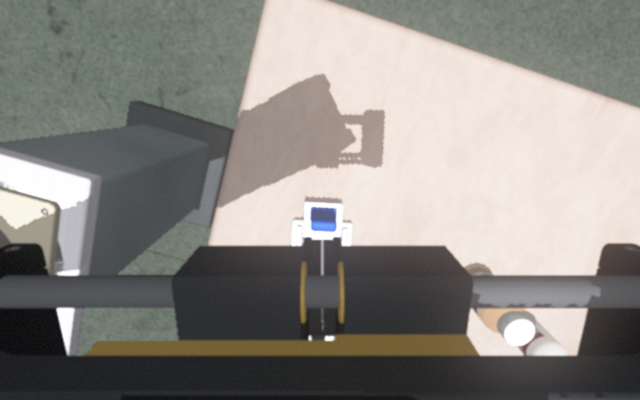

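The wrist view shows the tab at about (323,218), in line with the closed fingers, and open bench beyond it on the outer side.

```bash
python3 - <<'E'
from h import *
im=cv2.imread("pics/w1.png")[:,:,::-1].copy()
m,c,b=blob(im,"blue",(323,218));print(c,b)
h=cv2.cvtColor(im,cv2.COLOR_RGB2HSV);print(h[205:236,323,2])
cal=calibration("wrist")
P=np.array([.511,.039]);
for v in(b[2],b[3],c[1]):
    p=ray("wrist",(c[0],v),.078,cal);d=p[:2]-P;print(v,p.round(4),np.hypot(*d).round(4),np.degrees(np.arctan2(-d[0],d[1])).round(2))
print(ray("wrist",(b[0],c[1]),.078,cal),ray("wrist",(b[1],c[1]),.078,cal))
E
```

```text
[318.4 228.1] (np.int64(313), np.int64(329), np.int64(227), np.int64(229), 10)
[255 255 236 192 164 144 133 131 133 131 134 131 130 133 135 148 177 221
 241 249 252 252 251 248 241 233 249 255 255 255 255]
227 [0.4605 0.2102 0.078 ] 0.1785 16.43
229 [0.4612 0.2078 0.078 ] 0.1759 16.43
228.1 [0.4609 0.2088 0.078 ] 0.1771 16.43
[0.4548184  0.20700103 0.078     ] [0.47289211 0.21246576 0.078     ]
```

{"fn": "apply_moves", "kwargs": {
  "deltas": [
    {"translation": [0.002,-0.006,-0.049],"turn": [0,0.002,-0.015],"hand": 0},
    {"translation": [0,0,-0.049],"turn": [0,0.002,-0.01],"hand": 0},
    {"translation": [0,0,-0.049],"turn": [0,0,0],"hand": 0},
    {"translation": [0,0,-0.049],"turn": [0,0,0],"hand": 0},
    {"translation": [0,0,-0.045],"turn": [0,0,0],"hand": 0}
  ]
}}

```text
time: 2.75
ee_pos: [0.4499, 0.266, 0.0781]
eef_rot: [0.609, 0.793, -0.001, 0.004]
ft_force: [2.0, -0.1, 1.3]
width: 0.0003
```

{"fn": "apply_moves", "kwargs": {
  "deltas": [
    {"translation": [0.002,-0.01,-0.025],"turn": [0,0,0],"hand": 0},
    {"translation": [0,0,-0.003],"turn": [0,0,0],"hand": 0}
  ]
}}

```text
time: 2.95
ee_pos: [0.4492, 0.2512, 0.0436]
eef_rot: [0.611, 0.792, -0.006, 0.002]
ft_force: [-0.6, 0.3, 0.6]
width: 0.0003
```

```bash
python3 st.py
```

```text
2.95 [0.4492 0.2512 0.0436] tooly deg 14.74 tool z [-0.005 -0.011 -1.   ] [-0.63  0.33  0.64] [ 0.15  0.45 -0.87  1.91  0.41  0.99 -0.66]
```

{"fn": "apply_moves", "kwargs": {
  "deltas": [
    {"translation": [0.005,-0.006,0.006],"turn": [0.008,-0.004,0.005],"hand": 0},
    {"translation": [0.004,-0.0145,0.001],"turn": [0,0,0],"hand": 0},
    {"translation": [0.004,-0.0145,0],"turn": [0,0,0],"hand": 0},
    {"translation": [0.004,-0.0145,0],"turn": [0,0,0],"hand": 0},
    {"translation": [0.003,-0.01,0],"turn": [0,0,0],"hand": 0}
  ]
}}

```text
time: 3.45
ee_pos: [0.4704, 0.1918, 0.0557]
eef_rot: [0.609, 0.793, -0.0, 0.0]
ft_force: [-2.2, 1.6, -2.1]
width: 0.0006
```

```bash
cat >> st.py <<'E'
u=np.array([-.262,.965]);d=s["ee_pos"][:2]-[.511,.039];F=s["ft_force"]
print("along",(d@u).round(4),"lat",(d@[.965,.262]).round(4),"F along",(F[:2]@u).round(2))
E
python3 st.py
```

```text
3.45 [0.4704 0.1918 0.0557] tooly deg 14.93 tool z [-0.    -0.001 -1.   ] [-2.18  1.57 -2.11] [ 0.29  0.4  -0.88  1.92  0.37  0.99 -0.5 ]
along 0.1581 lat 0.0009 F along 2.09
```

Contact, at about 2 N of drag. I'll keep pushing in small steps.

{"fn": "apply_moves", "kwargs": {
  "deltas": [
    {"translation": [0.002,-0.008,0],"turn": [0,0,0],"hand": 0},
    {"translation": [0.002,-0.008,0],"turn": [0,0,0],"hand": 0},
    {"translation": [0.001,-0.004,0],"turn": [0,0,0],"hand": 0}
  ]
}}

```text
time: 3.75
ee_pos: [0.4767, 0.1705, 0.0577]
eef_rot: [0.61, 0.792, 0.0, 0.001]
ft_force: [-0.7, 2.2, -1.6]
width: 0.0002
```

```bash
python3 st.py
```

```text
3.75 [0.4767 0.1705 0.0577] tooly deg 14.83 tool z [ 0.002 -0.    -1.   ] [-0.67  2.24 -1.55] [ 0.33  0.39 -0.88  1.93  0.36  0.99 -0.45]
along 0.1359 lat 0.0013 F along 2.34
```

{"fn": "apply_moves", "kwargs": {
  "deltas": [
    {"translation": [0.001,-0.004,0],"turn": [0,0,0],"hand": 0},
    {"translation": [0.001,-0.004,0],"turn": [0,0,0],"hand": 0}
  ]
}}

```text
time: 3.95
ee_pos: [0.4773, 0.1681, 0.0581]
eef_rot: [0.609, 0.793, 0.004, -0.002]
ft_force: [-3.6, 22.1, -9.0]
width: 0.0004
```

```bash
python3 st.py
```

```text
3.95 [0.4773 0.1681 0.0581] tooly deg 15.02 tool z [ 0.001  0.008 -1.   ] [-3.58 22.11 -8.99] [ 0.35  0.39 -0.88  1.93  0.35  0.98 -0.44]
along 0.1335 lat 0.0013 F along 22.27
```

The stop is felt, with 22 N at the expected spot. Backing off and rising.

{"fn": "apply_moves", "kwargs": {
  "deltas": [
    {"translation": [-0.004,0.014,0],"turn": [0,0,0],"hand": 0},
    {"translation": [-0.005,0.018,0.005],"turn": [0,0,0],"hand": 0},
    {"translation": [0,0,0.045],"turn": [-0.004,0,0],"hand": 0},
    {"translation": [0,0,0.048],"turn": [0,0,0],"hand": 0},
    {"translation": [0,0,0.048],"turn": [0,0,0],"hand": 0}
  ]
}}

```text
time: 4.45
ee_pos: [0.4639, 0.2004, 0.2031]
eef_rot: [0.607, 0.795, -0.002, -0.005]
ft_force: [1.3, 0.0, 0.7]
width: 0.0002
```

{"fn": "apply_moves", "kwargs": {
  "deltas": [
    {"translation": [0,0,0.048],"turn": [0,0,0],"hand": 0},
    {"translation": [0,0,0.048],"turn": [0,0,0],"hand": 0},
    {"translation": [0,0,0.03],"turn": [0,0,0],"hand": 0},
    {"translation": [0,0,0],"turn": [0,0,0],"hand": 0}
  ]
}}

```text
time: 4.85
ee_pos: [0.4648, 0.2012, 0.3416]
eef_rot: [0.607, 0.795, 0.002, -0.0]
ft_force: [-0.0, 0.2, -0.8]
width: 0.0004
```

```bash
python3 st.py; python3 - <<'E'
from h import *
cv2.imwrite("pics/w2.png",camera("wrist")[:,:,::-1]);np.save("w2.npy",calibration("wrist"),allow_pickle=True)
t=camera("top");s=camera("scene")
cv2.imwrite("pics/both2.png",np.hstack([cv2.resize(t[150:260,190:370],(400,244)),cv2.resize(s[170:280,220:400],(400,244))])[:,:,::-1])
for n,i,q in(("top",t,(267,203)),("scene",s,(297,190))):
    m,c,b=blob(i,"red",q);print(n,c,b,ray(n,c,.259))
E
```

```text
4.85 [0.4648 0.2012 0.3416] tooly deg 15.31 tool z [ 0.002  0.003 -1.   ] [-0.03  0.16 -0.79] [ 0.43  0.12 -0.99  1.55  0.1   1.52 -0.3 ]
along 0.1687 lat -0.002 F along 0.16
top [267.15355805 202.26217228] (np.int64(258), np.int64(276), np.int64(193), np.int64(211), 267) [0.51050388 0.04012648 0.259     ]
scene [296.54910714 190.08928571] (np.int64(288), np.int64(305), np.int64(183), np.int64(198), 224) [0.5096666  0.03863971 0.259     ]
```

View pics/w2.png

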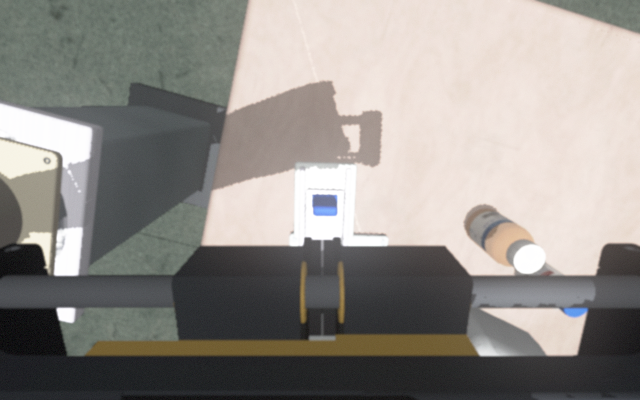

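View pics/both2.png

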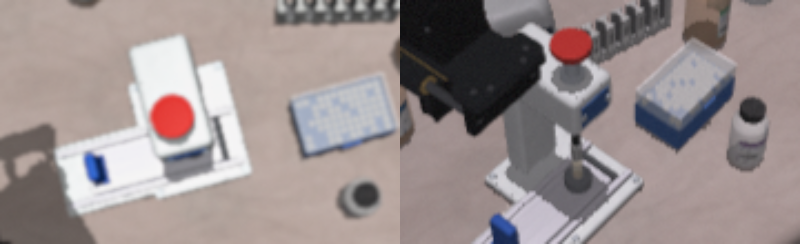

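The sled is home: in the top crop the tab has moved to about (95,167), in the scene crop the tube stands under the ram, and the bottles have not moved. Now going over the plunger.

{"fn": "apply_moves", "kwargs": {
  "deltas": [
    {"translation": [0.0125,-0.044,0],"turn": [0,0,0],"hand": 0},
    {"translation": [0.0125,-0.044,0],"turn": [0,0,0],"hand": 0},
    {"translation": [0.0125,-0.044,0],"turn": [0,0,0],"hand": 0},
    {"translation": [0.0045,-0.016,0],"turn": [0,0,0],"hand": 0},
    {"translation": [0,0,0],"turn": [0,0,0],"hand": 0}
  ]
}}

```text
time: 5.5
ee_pos: [0.5024, 0.0465, 0.3282]
eef_rot: [0.605, 0.796, -0.005, -0.007]
ft_force: [0.5, 0.1, -0.7]
width: 0.0003
```

```bash
python3 st.py
```

```text
5.5 [0.5024 0.0465 0.3282] tooly deg 15.56 tool z [-0.017  0.    -1.   ] [ 0.51  0.09 -0.73] [ 0.63  0.11 -0.87  1.57  0.08  1.51  0.03]
along 0.0095 lat -0.0064 F along -0.05
```

{"fn": "apply_moves", "kwargs": {
  "deltas": [
    {"translation": [0.008,-0.0075,-0.012],"turn": [0,-0.016,0],"hand": 0},
    {"translation": [0,0,-0.014],"turn": [0,0,0],"hand": 0},
    {"translation": [0,0,-0.01],"turn": [0,0,0],"hand": 0},
    {"translation": [0,0,0],"turn": [0,0,0],"hand": 0}
  ]
}}

```text
time: 5.9
ee_pos: [0.5078, 0.0427, 0.2865]
eef_rot: [0.603, 0.797, -0.002, -0.004]
ft_force: [-0.4, 0.1, 0.4]
width: 0.0003
```

```bash
python3 st.py
```

```text
5.9 [0.5078 0.0427 0.2865] tooly deg 15.77 tool z [-0.008  0.002 -1.   ] [-0.4   0.11  0.43] [ 0.63  0.13 -0.87  1.64  0.1   1.42  0.03]
along 0.0044 lat -0.0022 F along 0.21
```

{"fn": "apply_moves", "kwargs": {
  "deltas": [
    {"translation": [0.002,-0.0035,-0.004],"turn": [0,-0.008,0],"hand": 0},
    {"translation": [0,0,-0.003],"turn": [0,0,0],"hand": 0},
    {"translation": [0,0,-0.003],"turn": [0,0,0],"hand": 0}
  ]
}}

```text
time: 6.2
ee_pos: [0.5096, 0.0412, 0.2766]
eef_rot: [0.602, 0.798, 0.001, -0.0]
ft_force: [-2.4, 0.3, 3.5]
width: 0.0005
```

{"fn": "apply_moves", "kwargs": {
  "deltas": [
    {"translation": [0,0,-0.003],"turn": [0,0,0],"hand": 0}
  ]
}}

```text
time: 6.3
ee_pos: [0.5096, 0.0412, 0.2739]
eef_rot: [0.602, 0.798, 0.001, 0.0]
ft_force: [-2.7, -0.7, 4.4]
width: 0.0003
```

{"fn": "apply_moves", "kwargs": {
  "deltas": [
    {"translation": [0,0,-0.003],"turn": [0,0,0],"hand": 0}
  ]
}}

```text
time: 6.4
ee_pos: [0.5096, 0.0412, 0.2711]
eef_rot: [0.602, 0.798, 0.001, 0.0]
ft_force: [-2.1, -0.8, 7.0]
width: 0.0004
```

{"fn": "apply_moves", "kwargs": {
  "deltas": [
    {"translation": [0,0,-0.003],"turn": [0,0,0],"hand": 0}
  ]
}}

```text
time: 6.5
ee_pos: [0.5096, 0.0412, 0.2685]
eef_rot: [0.602, 0.798, 0.001, 0.001]
ft_force: [-4.0, -0.7, 8.1]
width: 0.0005
```

{"fn": "apply_moves", "kwargs": {
  "deltas": [
    {"translation": [-0.0005,0,-0.002],"turn": [0,0,0],"hand": 0}
  ]
}}

```text
time: 6.6
ee_pos: [0.5096, 0.0412, 0.267]
eef_rot: [0.602, 0.798, 0.001, 0.001]
ft_force: [-0.7, -0.3, 7.1]
width: 0.0005
```

{"fn": "apply_moves", "kwargs": {
  "deltas": [
    {"translation": [-0.0005,0,-0.002],"turn": [0,0,0],"hand": 0}
  ]
}}

```text
time: 6.7
ee_pos: [0.5095, 0.0412, 0.2656]
eef_rot: [0.602, 0.798, 0.002, 0.002]
ft_force: [-1.7, 0.1, 7.8]
width: 0.0003
```

{"fn": "apply_moves", "kwargs": {
  "deltas": [
    {"translation": [-0.0005,0,-0.002],"turn": [0,0,0],"hand": 0}
  ]
}}

```text
time: 6.8
ee_pos: [0.5095, 0.0412, 0.2644]
eef_rot: [0.602, 0.798, 0.002, 0.003]
ft_force: [-2.7, -1.3, 8.6]
width: 0.0006
```

{"fn": "apply_moves", "kwargs": {
  "deltas": [
    {"translation": [-0.0003,0,-0.002],"turn": [0,0,0],"hand": 0}
  ]
}}

```text
time: 6.9
ee_pos: [0.5095, 0.0412, 0.2631]
eef_rot: [0.602, 0.798, 0.002, 0.003]
ft_force: [-3.0, -0.6, 7.9]
width: 0.0002
```

{"fn": "apply_moves", "kwargs": {
  "deltas": [
    {"translation": [-0.0003,0,-0.002],"turn": [0,0,0],"hand": 0}
  ]
}}

```text
time: 7.0
ee_pos: [0.5095, 0.0412, 0.2617]
eef_rot: [0.603, 0.798, 0.002, 0.004]
ft_force: [-4.2, -1.2, 8.4]
width: 0.0005
```

{"fn": "apply_moves", "kwargs": {
  "deltas": [
    {"translation": [-0.0003,0,-0.002],"turn": [0,0,0],"hand": 0}
  ]
}}

```text
time: 7.1
ee_pos: [0.5095, 0.0412, 0.2605]
eef_rot: [0.603, 0.798, 0.003, 0.004]
ft_force: [-3.7, -1.4, 9.5]
width: 0.0006
```

{"fn": "apply_moves", "kwargs": {
  "deltas": [
    {"translation": [0,0,-0.002],"turn": [0,0.003,0],"hand": 0}
  ]
}}

```text
time: 7.2
ee_pos: [0.5095, 0.0412, 0.2591]
eef_rot: [0.603, 0.798, 0.002, 0.003]
ft_force: [-4.9, -1.1, 9.2]
width: 0.0006
```

{"fn": "apply_moves", "kwargs": {
  "deltas": [
    {"translation": [0,0,-0.002],"turn": [0,0.003,0],"hand": 0}
  ]
}}

```text
time: 7.3
ee_pos: [0.5096, 0.0412, 0.2578]
eef_rot: [0.603, 0.798, 0.001, 0.002]
ft_force: [-4.3, -1.3, 9.1]
width: 0.0006
```

{"fn": "apply_moves", "kwargs": {
  "deltas": [
    {"translation": [0,0,-0.002],"turn": [0,0.003,0],"hand": 0}
  ]
}}

```text
time: 7.4
ee_pos: [0.5096, 0.0413, 0.2565]
eef_rot: [0.603, 0.798, -0.0, 0.001]
ft_force: [-5.1, -0.3, 10.8]
width: 0.0003
```

{"fn": "apply_moves", "kwargs": {
  "deltas": [
    {"translation": [0,0,-0.002],"turn": [0,0,0],"hand": 0}
  ]
}}

```text
time: 7.5
ee_pos: [0.5097, 0.0413, 0.2555]
eef_rot: [0.603, 0.798, -0.0, 0.002]
ft_force: [-7.8, -1.1, 17.7]
width: 0.0004
```

{"fn": "apply_moves", "kwargs": {
  "deltas": [
    {"translation": [0,0,-0.002],"turn": [0,0,0],"hand": 0}
  ]
}}

```text
time: 7.6
ee_pos: [0.5097, 0.0413, 0.2549]
eef_rot: [0.603, 0.798, -0.001, 0.002]
ft_force: [-9.2, -1.2, 19.5]
width: 0.0004
```

{"fn": "apply_moves", "kwargs": {
  "deltas": [
    {"translation": [-0.0005,0,-0.0007],"turn": [0,0,0],"hand": 0}
  ]
}}

```text
time: 7.7
ee_pos: [0.5096, 0.0413, 0.2556]
eef_rot: [0.603, 0.798, -0.0, 0.003]
ft_force: [-3.9, -1.8, 13.1]
width: 0.0003
```

{"fn": "apply_moves", "kwargs": {
  "deltas": [
    {"translation": [-0.0005,0,-0.0012],"turn": [0,0,0],"hand": 0}
  ]
}}

```text
time: 7.8
ee_pos: [0.5096, 0.0413, 0.2558]
eef_rot: [0.603, 0.798, -0.0, 0.004]
ft_force: [-4.0, -0.9, 13.1]
width: 0.0003
```

{"fn": "apply_moves", "kwargs": {
  "deltas": [
    {"translation": [-0.0005,0,-0.0012],"turn": [0,0,0],"hand": 0}
  ]
}}

```text
time: 7.9
ee_pos: [0.5095, 0.0413, 0.2559]
eef_rot: [0.603, 0.798, 0.0, 0.005]
ft_force: [-4.4, -0.7, 12.4]
width: 0.0005
```

{"fn": "apply_moves", "kwargs": {
  "deltas": [
    {"translation": [0,0,-0.0016],"turn": [0,0.002,0],"hand": 0},
    {"translation": [0,0,-0.0016],"turn": [0,0.002,0],"hand": 0}
  ]
}}

```text
time: 8.1
ee_pos: [0.5096, 0.0413, 0.2552]
eef_rot: [0.603, 0.797, -0.001, 0.004]
ft_force: [-8.4, -2.2, 16.1]
width: 0.0003
```

{"fn": "apply_moves", "kwargs": {
  "deltas": [
    {"translation": [0,0,-0.0016],"turn": [0,0.002,0],"hand": 0},
    {"translation": [0,0,-0.0016],"turn": [0,0,0],"hand": 0}
  ]
}}

```text
time: 8.3
ee_pos: [0.5096, 0.0413, 0.2548]
eef_rot: [0.604, 0.797, -0.002, 0.004]
ft_force: [-9.0, -1.7, 18.1]
width: 0.0006
```

Holding with slightly smaller steps, for about 16 N.

{"fn": "apply_moves", "kwargs": {
  "deltas": [
    {"translation": [-0.0003,0,-0.0013],"turn": [0,0,0],"hand": 0},
    {"translation": [-0.0003,0,-0.0013],"turn": [0,0,0],"hand": 0}
  ]
}}

```text
time: 8.5
ee_pos: [0.5096, 0.0414, 0.2554]
eef_rot: [0.604, 0.797, -0.002, 0.006]
ft_force: [-6.6, -2.1, 15.2]
width: 0.0007
```

{"fn": "apply_moves", "kwargs": {
  "deltas": [
    {"translation": [-0.0002,0,-0.0014],"turn": [0,0,0],"hand": 0},
    {"translation": [-0.0002,0,-0.0014],"turn": [0,0,0],"hand": 0}
  ]
}}

```text
time: 8.7
ee_pos: [0.5096, 0.0414, 0.2554]
eef_rot: [0.604, 0.797, -0.002, 0.007]
ft_force: [-7.3, -1.5, 15.4]
width: 0.0005
```

{"fn": "apply_moves", "kwargs": {
  "deltas": [
    {"translation": [-0.0002,0,-0.0014],"turn": [0,0,0],"hand": 0},
    {"translation": [-0.0002,0,-0.0014],"turn": [0,0,0],"hand": 0}
  ]
}}

```text
time: 8.9
ee_pos: [0.5095, 0.0414, 0.2554]
eef_rot: [0.604, 0.797, -0.002, 0.008]
ft_force: [-6.8, -1.9, 15.5]
width: 0.0002
```

{"fn": "apply_moves", "kwargs": {
  "deltas": [
    {"translation": [-0.0002,0,-0.0014],"turn": [0,0,0],"hand": 0},
    {"translation": [-0.0002,0,-0.0014],"turn": [0,0,0],"hand": 0}
  ]
}}

```text
time: 9.1
ee_pos: [0.5095, 0.0414, 0.2553]
eef_rot: [0.604, 0.797, -0.002, 0.01]
ft_force: [-6.9, -1.2, 15.1]
width: 0.0005
```

{"fn": "apply_moves", "kwargs": {
  "deltas": [
    {"translation": [0,0,-0.0014],"turn": [0,0,0],"hand": 0},
    {"translation": [-0.0002,0,-0.0014],"turn": [0,0,0],"hand": 0},
    {"translation": [-0.0002,0,-0.0014],"turn": [0,0,0],"hand": 0}
  ]
}}

```text
time: 9.4
ee_pos: [0.5094, 0.0415, 0.2553]
eef_rot: [0.604, 0.797, -0.002, 0.011]
ft_force: [-6.1, -2.4, 15.3]
width: 0.0003
```

{"fn": "apply_moves", "kwargs": {
  "deltas": [
    {"translation": [-0.0002,0,-0.0014],"turn": [0,0,0],"hand": 0},
    {"translation": [-0.0002,0,-0.0014],"turn": [0,0,0],"hand": 0}
  ]
}}

```text
time: 9.6
ee_pos: [0.5094, 0.0415, 0.2553]
eef_rot: [0.605, 0.796, -0.002, 0.013]
ft_force: [-7.1, -1.6, 15.0]
width: 0.0001
```

{"fn": "apply_moves", "kwargs": {
  "deltas": [
    {"translation": [0,0,0.006],"turn": [0,0,0],"hand": 0},
    {"translation": [0,0,0.01],"turn": [0,0,0],"hand": 0},
    {"translation": [0,0,0.012],"turn": [0,0,0],"hand": 0},
    {"translation": [0,0,0.03],"turn": [0,0,0],"hand": 0},
    {"translation": [0,0,0.03],"turn": [0,0,0],"hand": 0}
  ]
}}

```text
time: 10.1
ee_pos: [0.5083, 0.0413, 0.3448]
eef_rot: [0.605, 0.796, -0.003, 0.011]
ft_force: [-0.1, -0.0, 1.1]
width: 0.0004
```

{"fn": "apply_moves", "kwargs": {
  "deltas": [
    {"translation": [-0.0065,0.04,0.02],"turn": [0,0,0],"hand": 0},
    {"translation": [-0.012,0.045,0],"turn": [0,0,0],"hand": 0},
    {"translation": [-0.012,0.045,0],"turn": [0,0,0],"hand": 0},
    {"translation": [-0.012,0.045,0],"turn": [0,0,0],"hand": 0},
    {"translation": [0,0,0],"turn": [0,0,0],"hand": 0}
  ]
}}

```text
time: 10.6
ee_pos: [0.4649, 0.2209, 0.3717]
eef_rot: [0.607, 0.795, 0.001, 0.014]
ft_force: [-0.5, 0.1, 0.8]
width: 0.0004
```

```bash
python3 st.py; python3 - <<'E'
from h import *
t=camera("top");s=camera("scene")
cv2.imwrite("pics/end.png",np.vstack([np.hstack([cv2.resize(t[130:270,180:460],(400,200)),cv2.resize(s[150:310,200:460],(400,246))[:200]]),np.hstack([cv2.resize(cv2.imread("pics/top0.png")[130:270,180:460,::-1],(400,200)),cv2.resize(cv2.imread("pics/scene0.png")[150:310,200:460,::-1],(400,246))[:200]])])[:,:,::-1])
for n,i,q in(("top",t,(267,203)),("scene",s,(297,190))):
    m,c,b=blob(i,"red",q);print(n,c,b,ray(n,c,.259))
E
```

```text
10.6 [0.4649 0.2209 0.3717] tooly deg 15.24 tool z [ 0.022 -0.015 -1.   ] [-0.45  0.13  0.84] [ 0.38  0.13 -1.02  1.48  0.14  1.58 -0.36]
along 0.1877 lat 0.0032 F along 0.24
top [267.07894737 202.27067669] (np.int64(258), np.int64(276), np.int64(193), np.int64(211), 266) [0.51049041 0.04027904 0.259     ]
scene [296.5625     190.08482143] (np.int64(288), np.int64(305), np.int64(183), np.int64(198), 224) [0.50966056 0.03860897 0.259     ]
```

View pics/end.png

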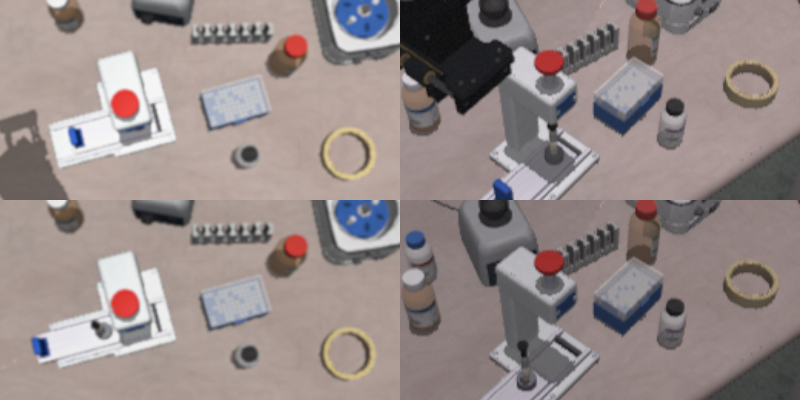

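The plunger is fully up, with its pixels matching those from before the press. The sled is still home, and the bottles and tape are where they were. The arm is clear, so I'm handing in.

```bash
python3 -c "
from bench import order
print(order.close_job())"
```

```text
the job is handed in; nothing more can be done
None
```

I pushed the sled home, pressed the plunger onto its stop, held it there and let it rise again. The job was handed in at about 10.7 s on the robot's clock, against the 48 s limit.

- **Sled:** I pushed the blue tab with the closed fingers until the push jumped from 2 N to 22 N at the expected home position. The later pictures show the tube under the ram.
- **Plunger:** I pressed in 2–3 mm steps. The stop came at about 21 mm of stroke, where the push rose sharply from about 11 N. I then held it for about 2 s at 12–18 N, the last 1.1 s steady at about 15 N.
- **Highest push:** The largest downward reading was 19.5 N, under the 22 N limit. Readings come only at the end of each move call, so a brief higher peak between them would not have shown.
- **Sideways force:** A friction force of up to 9 N built up on the plunger. At the peak the combined force was about 21.6 N, still under 22 N. I eased it afterwards, but 4–9 N remained during the hold, so the press was not purely vertical.
- **Final check:** The plunger is back at its raised pixel position, and the sled is still home. By eye, the bottles and tape roll are unmoved compared with the first pictures, and the arm is clear of everything.

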